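# Feed the loaf into the slicing guide

## Robot

A 7-joint arm with a two-finger parallel gripper is mounted at the origin on the work surface. World frame = base frame: x ahead of the robot, y to its left, z up, the work surface at z = 0. Lengths are in mm, angles in rad, forces in N, time in s.
With the tool pointing down it reaches from about 425 to 875 mm from the base axis. Payload 4.7 kg.
Tool frame: the origin (TCP) lies at the very end of the fingers, on their centre line; the grasp point (between the pads) lies 19 mm behind it; z points along the fingers, x is the direction in which the jaws open and shut, and the axes are right-handed (so a half turn about z gives the same grasp; the last joint's range is limited). The gripper opens to 87 mm and grips with 3 to 60 N. Pads are 19 mm wide; open, the fingers measure 117 mm over their backs; the gripper's body (75 mm by 190 mm) begins 51 mm behind the grasp point.
Start: joints at [-1.174, 0.321, -0.07, 1.45, 0.023, 1.371, -0.057], TCP at [242.816, 602.964, 222.587] pointing down, gripper open.
Joint ranges: [-2.86, 2.86], [-0.3, 2.09], [-1.38, 1.24], [0.06, 2.45], [-1.56, 4.7], [0.09, 2.05], [-2.69, 2.69]. Speed limits (rad/s): [2.57, 2.57, 3.14, 3.14, 3.14, 3.14, 3.14].

## Interface

Orientations are given as a rotation vector (axis times angle).
In Python, from workcell import r gives the robot as it stands. The module is installed in compiled form; this text tells all that it offers.
- The arm moves only by the tool apply_moves, never from a script. Its argument "increments" is a list of rows, each an object with "xyz": the shift along the tool's x, y, z in mm, a list of three; "twist": the turn, a rotation vector about the tool's x, y, z in rad, a list of three; "claw": the opening, from 0 (shut) to 1 (fully open). In form: [{"xyz": [tx, ty, tz], "twist": [wx, wy, wz], "claw": claw}, ...]. A call has 1 to 20 rows; each row is the pose to reach, as a shift and turn from the pose measured when the call began, along the tool's axes at that moment; what a row does not reach only later rows make up. A row lasts 1/10 s, in which the tool goes at most 50 mm and 8.59 degrees, less where a joint would pass 70% of its speed; a pose out of reach is approached as far as the arm can. A call with a gripper value outside its range is refused whole. The fingers move at their own pace and stop on an object; the grip force is fixed at half the most. Time passes only in rows, so rows that repeat a pose let the fingers close. It gives the time, the measured TCP pose, the force and the opening at its end, in the units of the state.
- r.get_obs(): the state, without advancing time (a new reading comes with each control period).
- r.camera(name): name is "side" or "top" or "wrist"; returns a dict with "pixels" (384x512x3 uint8, blue, green, red), "intrinsics" (3x3 intrinsics, pixels), "R" (3x3) and "t" (3): a world point X has camera coordinates R X + t. Camera axes: x right, y down, z forward; pixel columns grow to the right and rows downward; lengths in mm; the calibration is good to about 2 mm. The wrist camera is an equidistant fisheye: a pixel r from the principal point sees the ray r / f radians off the axis. A picture is of the moment at which its call begins. There is no depth.
- r.hand_in(): hands the job in, once; it reports no verdict.
The state is a dict: "time_s": time; "joints": joint angles; "qvel": joint speeds; "effort": joint torques, N m; "tcp_pos": TCP position; "ee_rot": TCP orientation; "ft_force": force on the tool from outside, world axes, zero at the start; "wrist_torque": the same for the moment, N m; "finger_gap": opening from 0.0 (shut) to 1.0 (fully open).
Only numpy, scipy, OpenCV 4.12 (cv2) and the standard library are available. Lean on these libraries where they do the work, as an engineer would, in place of code of your own. Each camera call takes 0.05 s, during which the arm holds its last target. There are 200 camera calls.

## Task

Get the loaf ready for slicing: with the outside of the fingers, push it along the bread board, straight in between the two slotted cheeks of the slicing guide, until its front end rests against the end stop. Keep the loaf flat on the board the whole time, never lifting or tipping it, leave the jar, the bread roll and the bread knife where they are, and draw the hand clear at the end.

Things in the scene. Friction and masses are not known exactly. Their poses are not given: they have to be found in the camera images.
- guide: Wooden bread board, 500 x 240 mm, 18 mm thick, fixed to the table, with a slicing guide (two slotted cheeks and an end stop, also fixed) on one half. Origin: centre of the board's underside, on the table. x is the feed direction, along the board's length towards the end stop; y is across the board, z up.
- guide_mouth (a point): Centre of the entrance of the gap, on the board's upper face (x 50, y 0, z 18 mm in the guide's frame). The two cheeks, dark wood slats with knife slots, are 12 mm thick, rise 100 mm above the board and run along the guide's x from 50 to 200 mm. The gap between them is 102 mm wide, centred on y = 0 and open at the top; the cheeks' front edges are rounded (6 mm).
- guide_stop (a point): Foot of the end stop's face, mid-width, on the board's upper face (x 205, y 0, z 18 mm in the guide's frame). The stop is a block 126 mm wide and 60 mm high above the board, behind the cheeks.
- loaf_center (a point): Centre (46 mm above the underside) of the loose brown tin loaf: 190 mm long (its x), 96 mm wide (y), 92 mm high; sides and ends flat and upright to 65 mm, then a low dome; about 0.6 kg, firm. It starts on the open half of the board, x roughly towards the stop but askew and off-centre. Home, its centre is at x 110, y 0 mm in the guide's frame and its rear stands 35 mm out of the cheeks.
- jar: Loose closed amber glass jar with steel lid, 68 mm across, 85 mm high, standing on the table beyond the board's edge on its -y side, beside the cheeks. Origin: centre of its underside. Leave alone.
- roll: Loose round bread roll, 74 mm across, 47 mm high, on the table beyond the end of the board, behind the end stop. Origin: centre of its underside. Leave alone.
- knife: Loose bread knife lying flat on the table, 330 mm long along its x axis (black handle towards -x), 30 mm wide, 16 mm high, beyond the board's edge on its -y side, beside the open half. Origin: mid-length, underside. Leave alone.
There are look-alikes about, which are no part of the job. There is more than one size of the part that bears loaf_center; the job needs the middle-sized.

How it is judged (in metres and radians):
On the way:
1. the loaf's front end is between the cheeks, flat on the board, before it is home (x of loaf_center in the frame of guide between -0.03 and 0.09 m and y of loaf_center in the frame of guide between -0.02 and 0.02 m and z of loaf_center in the frame of guide below 0.074 m).
At the end, for the whole second after the job is handed in: The loaf lies flat on the board between the cheeks, its front end within 5 mm of the end stop and along the guide (within 0.06 rad) and stays there; the jar, roll and knife are within 20 mm of where they were (x of loaf_center in the frame of guide above 0.105 m and y of loaf_center in the frame of guide between -0.006 and 0.006 m and z of loaf_center in the frame of guide between 0.058 and 0.069 m and angle between loaf_center's own z axis and vertical below 0.04 rad and angle between the x axis of loaf_center and the x axis of guide, either way round below 0.06 rad and distance of each of jar, roll, knife from where it was at the start of the episode below 0.02 m); the robot touches nothing.
It fails at once if the loaf is lifted off the board (more than 10 mm) or tipped (more than 0.15 rad) (z of loaf_center in the frame of guide above 0.074 m or angle between loaf_center's own z axis and vertical above 0.15 rad).
It fails at once if the loaf is pushed off the board (height (world z) of loaf_center below 0.05 m).
It fails at once if the jar, roll or knife is pushed more than 20 mm or the jar tipped (distance of any of jar, roll, knife from where it was at the start of the episode above 0.02 m or angle between jar's own z axis and vertical above 0.3 rad).
It also fails if it takes over 64 s, if anything falls off the work surface, if the arm or the gripper's body presses on something with over 40 N, if the wrist force passes 120 N, or if a joint passes its speed limit or range.

## Working session

There is one attempt and no reset: what is moved stays moved. The work goes in short steps, Python scripts to look and compute and a tool call to move; the robot and the scene stay as the last step left them, time stands still between calls to the robot, and variables do not carry over. Pictures are saved under pics/ and viewed, about 8 in all and at most 12, crops included, and the job is handed in when it is done.

Besides the shell and the picture viewer there is one more tool, called after "Request:" as name(argument=value, ...) on one line, values as JSON. apply_moves: Moves the arm, as the interface text tells. Its arguments: {"type":"object","properties":{"increments":{"type":"array","items":{"type":"object","properties":{"xyz":{"type":"array","items":{"type":"number"}},"twist":{"type":"array","items":{"type":"number"}},"claw":{"type":"number"}}}}},"required":["increments"]}

```bash
mkdir -p pics; python3 - <<'E'
from workcell import r
import cv2,pickle
o=r.get_obs();print({k:o[k] for k in('time_s','tcp_pos','ee_rot','ft_force','finger_gap')})
d={n:r.camera(n) for n in('top','side')}
pickle.dump(d,open('c0.pkl','wb'))
for n in d:
  cv2.imwrite(f'pics/{n}0.png',d[n]['pixels']); print(n,d[n]['intrinsics'],d[n]['R'],d[n]['t'])
E
```

```text
{'time_s': 0.0, 'tcp_pos': array([242.62719946, 602.39269079, 221.43778954]), 'ee_rot': array([ 2.60245833e+00,  1.75761470e+00, -2.47774328e-03]), 'ft_force': array([ 0.07567468,  0.630696  , -0.25509932]), 'finger_gap': 1.0036889480774571}
top [[369.31194728   0.         260.53826573]
 [  0.         369.31194728 193.2146952 ]
 [  0.           0.           1.        ]] [[ 0.016392   -0.99973164 -0.01636903]
 [-0.99277248 -0.01432695 -0.11915343]
 [ 0.11888694  0.01820389 -0.99274091]] [  42.78930542  514.20565511 1041.32348994]
side [[459.83772609   0.         252.03319736]
 [  0.         459.83772609 199.77674838]
 [  0.           0.           1.        ]] [[ 0.94452773 -0.32830582  0.00909191]
 [-0.24360552 -0.71887698 -0.65105471]
 [ 0.22028101  0.61272439 -0.75897635]] [-484.71438172  190.48371714 1432.13775352]
```

View pics/top0.png

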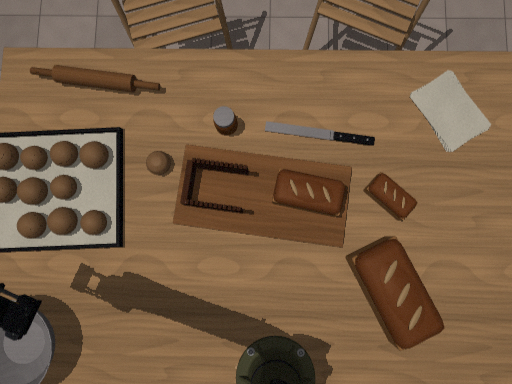

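View pics/side0.png

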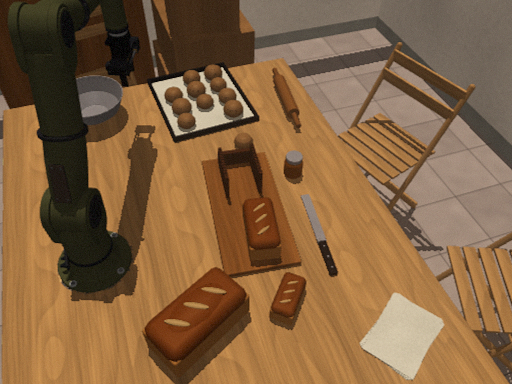

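The top view shows three loaves: mid-sized on the board (312,192), small on the table (390,196) and large on the table (398,290). The mid-sized one on the open half of the board fits the description. The guide stop is at about (190,185), the jar at (226,120), the roll at (159,162) and the knife at (320,133). I'll confirm with an enlarged crop.

```bash
python3 - <<'E'
import cv2,pickle
d=pickle.load(open('c0.pkl','rb'))
p=d['top']['pixels'][138:252,168:358]
cv2.imwrite('pics/crop1.png',cv2.resize(p,None,fx=4,fy=4,interpolation=cv2.INTER_CUBIC))
E
```

```text
(no output)
```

View pics/crop1.png

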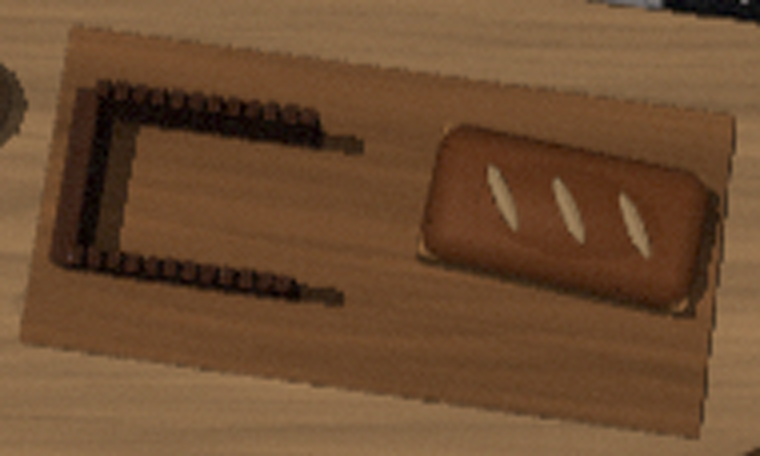

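The crop confirms it: the loaf on the board sits at crop (570,215) with pale corner tips at (447,127), (425,258) and (688,312). Board corners are (72,26), (735,113), (698,437) and (22,341).

```bash
cat > h.py <<'E'
import numpy as np,cv2
from scipy.optimize import least_squares
def proj(c,X):
    Y=np.asarray(X,float)@np.array(c['R']).T+np.ravel(c['t']); K=np.array(c['intrinsics'])
    return (Y[:,:2]/Y[:,2:])@K[:2,:2].T+K[:2,2]
def place(p,L):
    x,y,a=p; L=np.asarray(L,float); c,s=np.cos(a),np.sin(a)
    return np.c_[x+c*L[:,0]-s*L[:,1],y+s*L[:,0]+c*L[:,1],L[:,2]]
def fit(c,L,px,p0):
    q=least_squares(lambda p:(proj(c,place(p,L))-px).ravel(),p0,x_scale=[10,10,.1]); return q.x,q.fun.reshape(-1,2)
def rel(g,p):
    dx,dy=p[0]-g[0],p[1]-g[1]; c,s=np.cos(g[2]),np.sin(g[2])
    return np.array([c*dx+s*dy,-s*dx+c*dy,p[2]-g[2]])
E
python3 - <<'E'
from h import *; import pickle
c=pickle.load(open('c0.pkl','rb'))['top']
u=lambda P:np.array(P)/4.+[168-.375,138-.375]
# feed +x ~ world +y (left); guide +y = world -x (down)
g,e=fit(c,[[250,-120,18],[-250,-120,18],[-250,120,18],[250,120,18]],u([(72,26),(735,113),(698,437),(22,341)]),[500,0,1.5]);print(g,e)
L=[[95,-48,83],[-95,-48,83],[-95,48,83],[95,48,83]]
l,e=fit(c,np.array(L)[[0,2,3]],u([(440,125),(692,316),(420,260)]),[550,-100,1.5]);print(l,e,rel(g,l))
print('loaf all',proj(c,place(l,L))*4-4*np.array([168,138]))
print('cheektops',(proj(c,place(g,[[50,-51,118],[50,51,118],[200,-51,118],[200,51,118]]))-[168,138])*4)
np.save('g.npy',g);
E
```

```text
[511.8880665   45.14164042   1.44916953] [[-0.24839615 -0.44070709]
 [ 0.51859802 -0.13273399]
 [ 0.68758001  0.1630438 ]
 [-0.98030362  0.31342346]]
[511.42646295 -84.24885236   1.39377048] [[ 0.90505291  0.27497778]
 [-0.2866183  -0.52458218]
 [-0.6053744   0.26609916]] [-1.28490635e+02 -1.52403858e+01 -5.53990543e-02]
loaf all [[442.12021162 124.5999111 ]
 [712.65609852 175.89425174]
 [689.35352679 312.40167128]
 [416.07850241 259.56439666]]
cheektops [[313.07463047 123.31852868]
 [291.27048675 273.14992313]
 [ 93.52100808  93.90140556]
 [ 69.19570025 242.6402495 ]]
```

```bash
cat >> h.py <<'E'
from scipy.spatial.transform import Rotation as Ro
def to(gx,gy,z,ang,o):
    "move to guide-frame gx,gy, world z, tool x at ang from guide x, tool down"
    g=np.load('g.npy'); p=place(g,[[gx,gy,z]])[0]; a=g[2]+ang
    Rt=np.array([[np.cos(a),np.sin(a),0],[np.sin(a),-np.cos(a),0],[0,0,-1]])
    R0=Ro.from_rotvec(o['ee_rot']).as_matrix()
    return p,(R0.T@(p-o['tcp_pos'])).round(1),Ro.from_matrix(R0.T@Rt).as_rotvec().round(3)
def where(o):
    g=np.load('g.npy'); R0=Ro.from_rotvec(o['ee_rot']).as_matrix()
    q=rel(g,[*o['tcp_pos'][:2],np.arctan2(R0[1,0],R0[0,0])])
    return 'guide xy',q[:2].round(1),'z',o['tcp_pos'][2].round(1),'ang',q[2].round(3),'F',o['ft_force'].round(1),'t',round(o['time_s'],2)
E
python3 -c "
from h import *;from workcell import r
o=r.get_obs();print(where(o),to(-128,-95,200,0,o))"
```

```text
('guide xy', array([520.5, 334.9]), 'z', np.float64(221.6), 'ang', np.float64(-0.261), 'F', array([ 0.8, -0.2,  1.1]), 't', 0.1) (array([590.65638638, -93.43884805, 200.        ]), array([-515.5,  582.7,   22.5]), array([-0.   ,  0.002, -0.261]))
```

Request:
apply_moves(increments=[{"xyz":[-515.5,582.7,22.5],"twist":[0,0.002,-0.261],"claw":1},{"xyz":[-515.5,582.7,22.5],"twist":[0,0.002,-0.261],"claw":1},{"xyz":[-515.5,582.7,22.5],"twist":[0,0.002,-0.261],"claw":1},{"xyz":[-515.5,582.7,22.5],"twist":[0,0.002,-0.261],"claw":1},{"xyz":[-515.5,582.7,22.5],"twist":[0,0.002,-0.261],"claw":1},{"xyz":[-515.5,582.7,22.5],"twist":[0,0.002,-0.261],"claw":1},{"xyz":[-515.5,582.7,22.5],"twist":[0,0.002,-0.261],"claw":1},{"xyz":[-515.5,582.7,22.5],"twist":[0,0.002,-0.261],"claw":1},{"xyz":[-515.5,582.7,22.5],"twist":[0,0.002,-0.261],"claw":1},{"xyz":[-515.5,582.7,22.5],"twist":[0,0.002,-0.261],"claw":1},{"xyz":[-515.5,582.7,22.5],"twist":[0,0.002,-0.261],"claw":1},{"xyz":[-515.5,582.7,22.5],"twist":[0,0.002,-0.261],"claw":1},{"xyz":[-515.5,582.7,22.5],"twist":[0,0.002,-0.261],"claw":1},{"xyz":[-515.5,582.7,22.5],"twist":[0,0.002,-0.261],"claw":1},{"xyz":[-515.5,582.7,22.5],"twist":[0,0.002,-0.261],"claw":1},{"xyz":[-515.5,582.7,22.5],"twist":[0,0.002,-0.261],"claw":1},{"xyz":[-515.5,582.7,22.5],"twist":[0,0.002,-0.261],"claw":1},{"xyz":[-515.5,582.7,22.5],"twist":[0,0.002,-0.261],"claw":1}])

```text
time_s: 1.9
tcp_pos: [590.2, -93.6, 199.3]
ee_rot: [-2.353, -2.079, 0.001]
ft_force: [-0.1, 0.4, 0.0]
finger_gap: 0.999
```

```bash
python3 -c "
from h import *;from workcell import r
o=r.get_obs();print(where(o),to(-128,-95,55,0,o),to(-128,-82,55,0,o))"
```

```text
('guide xy', array([-128.2,  -94.6]), 'z', np.float64(199.3), 'ang', np.float64(-0.002), 'F', array([-0.1,  0.4,  0. ]), 't', 1.9) (array([590.65638638, -93.43884805,  55.        ]), array([  0.2,   0.6, 144.3]), array([-0.002, -0.   , -0.002])) (array([577.75242291, -91.86159514,  55.        ]), array([  0.2, -12.4, 144.3]), array([-0.002, -0.   , -0.002]))
```

Request:
apply_moves(increments=[{"xyz":[0,0,50],"twist":[0,0,0],"claw":1},{"xyz":[0,0,100],"twist":[0,0,0],"claw":1},{"xyz":[0,0,130],"twist":[0,0,0],"claw":1},{"xyz":[0,0,144],"twist":[0,0,0],"claw":1},{"xyz":[0,0,144],"twist":[0,0,0],"claw":1},{"xyz":[0,0,144],"twist":[0,0,0],"claw":1}])

```text
time_s: 2.5
tcp_pos: [591.1, -92.9, 56.8]
ee_rot: [-2.353, -2.082, -0.002]
ft_force: [0.1, 0.4, 0.6]
finger_gap: 1.004
```

```bash
python3 - <<'E'
from h import *;from workcell import r
o=r.get_obs();print(where(o))
c=r.camera('side');cv2.imwrite('pics/s1.png',cv2.resize(c['pixels'][130:290,170:370],None,fx=3.5,fy=3.5,interpolation=cv2.INTER_CUBIC))
E
```

```text
('guide xy', array([-127.4,  -95.4]), 'z', np.float64(56.8), 'ang', np.float64(-0.0), 'F', array([0.1, 0.4, 0.6]), 't', 2.5)
```

View pics/s1.png

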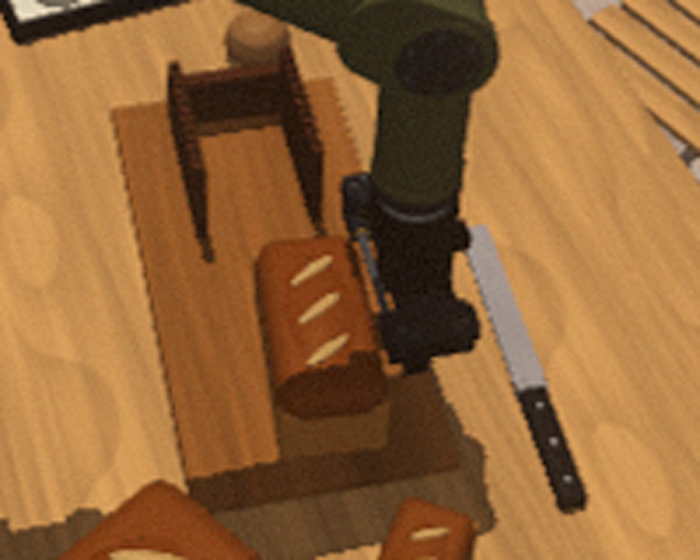

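The gripper hangs on the loaf's -y side, clear of the knife, with the loaf flat on the board. Now I'll push sideways slowly.

Request:
apply_moves(increments=[{"xyz":[0,-6,0],"twist":[0,0,0],"claw":1},{"xyz":[0,-10,0],"twist":[0,0,0],"claw":1},{"xyz":[0,-14,0],"twist":[0,0,0],"claw":1},{"xyz":[0,-18,0],"twist":[0,0,0],"claw":1},{"xyz":[0,-20,0],"twist":[0,0,0],"claw":1},{"xyz":[0,-22,0],"twist":[0,0,0],"claw":1},{"xyz":[0,-24,0],"twist":[0,0,0],"claw":1}])

```text
time_s: 3.25
tcp_pos: [569.8, -89.5, 58.5]
ee_rot: [2.351, 2.079, 0.009]
ft_force: [4.6, 1.6, 1.6]
finger_gap: 1.001
```

```bash
python3 - <<'E'
from h import *;from workcell import r
o=r.get_obs();print(where(o))
E
```

```text
('guide xy', array([-126.7,  -73.8]), 'z', np.float64(58.5), 'ang', np.float64(-0.001), 'F', array([4.6, 1.6, 1.6]), 't', 3.25)
```

Request:
apply_moves(increments=[{"xyz":[0,-3,2],"twist":[0,0,0],"claw":1},{"xyz":[0,-6,3],"twist":[0,0,0],"claw":1},{"xyz":[0,-9,3],"twist":[0,0,0],"claw":1},{"xyz":[0,-11,3],"twist":[0,0,0],"claw":1},{"xyz":[0,-13,3],"twist":[0,0,0],"claw":1},{"xyz":[0,-14,3],"twist":[0,0,0],"claw":1},{"xyz":[0,-14,3],"twist":[0,0,0],"claw":1}])

```text
time_s: 3.95
tcp_pos: [560.3, -88.1, 58.1]
ee_rot: [2.345, 2.075, 0.019]
ft_force: [7.0, 0.5, 5.8]
finger_gap: 1.0
```

```bash
python3 - <<'E'
from h import *;from workcell import r
o=r.get_obs();print(where(o))
print(to(-128,-100,55,0,o))
E
```

```text
('guide xy', array([-126.3,  -64.2]), 'z', np.float64(58.1), 'ang', np.float64(-0.0), 'F', array([7. , 0.5, 5.8]), 't', 3.95)
(array([595.61944925, -94.04548378,  55.        ]), array([-1.7, 35.7,  3.6]), array([ 0.016, -0.003, -0.   ]))
```

Request:
apply_moves(increments=[{"xyz":[0,15,0],"twist":[0,0,0],"claw":1},{"xyz":[0,36,0],"twist":[0.016,0,0],"claw":1},{"xyz":[0,36,-50],"twist":[0.016,0,0],"claw":1},{"xyz":[0,36,-100],"twist":[0.016,0,0],"claw":1},{"xyz":[0,36,-145],"twist":[0.016,0,0],"claw":1},{"xyz":[0,36,-145],"twist":[0.016,0,0],"claw":1}])

```text
time_s: 4.55
tcp_pos: [596.5, -94.0, 210.3]
ee_rot: [2.349, 2.078, 0.013]
ft_force: [0.5, -0.7, 0.1]
finger_gap: 1.003
```

```bash
python3 - <<'E'
from h import *;from workcell import r
o=r.get_obs();print(where(o),o['joints'].round(2))
for a in(1.571,-1.571):print(to(-290,0,200,a,o))
c=r.camera('top');import pickle;pickle.dump(c,open('c1.pkl','wb'))
cv2.imwrite('pics/t1.png',cv2.resize(c['pixels'][138:252,168:358],None,fx=4,fy=4,interpolation=cv2.INTER_CUBIC))
E
```

```text
('guide xy', array([-127.8, -100.9]), 'z', np.float64(210.3), 'ang', np.float64(-0.001), 'F', array([ 0.5, -0.7,  0.1]), 't', 4.55) [-0.34  0.24  0.53  1.62 -0.13  1.31  1.66]
(array([ 476.70319408, -242.71600626,  200.        ]), array([-162.2, -100.9,    8.9]), array([ 0.009,  0.005, -1.572]))
(array([ 476.70319408, -242.71600626,  200.        ]), array([-162.2, -100.9,    8.9]), array([ 0.005, -0.009,  1.57 ]))
```

Request:
apply_moves(increments=[{"xyz":[-162,-101,9],"twist":[0.005,-0.009,1.57],"claw":0.5},{"xyz":[-162,-101,9],"twist":[0.005,-0.009,1.57],"claw":0.5},{"xyz":[-162,-101,9],"twist":[0.005,-0.009,1.57],"claw":0.5},{"xyz":[-162,-101,9],"twist":[0.005,-0.009,1.57],"claw":0.5},{"xyz":[-162,-101,9],"twist":[0.005,-0.009,1.57],"claw":0.5},{"xyz":[-162,-101,9],"twist":[0.005,-0.009,1.57],"claw":0.5},{"xyz":[-162,-101,9],"twist":[0.005,-0.009,1.57],"claw":0.5},{"xyz":[-162,-101,9],"twist":[0.005,-0.009,1.57],"claw":0.5},{"xyz":[-162,-101,9],"twist":[0.005,-0.009,1.57],"claw":0.5},{"xyz":[-162,-101,9],"twist":[0.005,-0.009,1.57],"claw":0.5},{"xyz":[-162,-101,9],"twist":[0.005,-0.009,1.57],"claw":0.5},{"xyz":[-162,-101,9],"twist":[0.005,-0.009,1.57],"claw":0.5},{"xyz":[-162,-101,9],"twist":[0.005,-0.009,1.57],"claw":0.5}])

```text
time_s: 5.9
tcp_pos: [473.9, -241.6, 195.9]
ee_rot: [-3.135, 0.187, 0.011]
ft_force: [0.7, -0.4, -0.9]
finger_gap: 0.498
```

```bash
python3 - <<'E'
from h import *;from workcell import r
o=r.get_obs();print(where(o),o['joints'].round(2),o['finger_gap'])
c=r.camera('top');import pickle;pickle.dump(c,open('c1.pkl','wb'))
cv2.imwrite('pics/t2.png',cv2.resize(c['pixels'][138:252,168:358],None,fx=4,fy=4,interpolation=cv2.INTER_CUBIC))
E
```

```text
('guide xy', array([-289.2,    2.9]), 'z', np.float64(195.9), 'ang', np.float64(-1.569), 'F', array([ 0.7, -0.4, -0.9]), 't', 5.9) [-0.29  0.1   0.76  1.8  -0.07  1.28  0.37] 0.4984771781285732
```

View pics/t2.png

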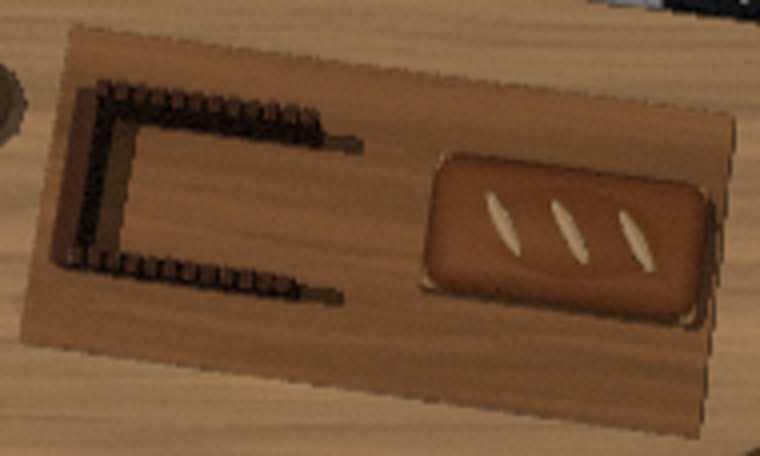

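The loaf is now nearly parallel to the guide, with corners at about (436,152), (713,188), (697,328) and (420,290).

```bash
python3 - <<'E'
from h import *;import pickle;from workcell import r
c=pickle.load(open('c1.pkl','rb'));g=np.load('g.npy')
u=lambda P:np.array(P)/4.+[168-.375,138-.375]
L=[[95,-48,83],[-95,-48,83],[-95,48,83],[95,48,83]]
l,e=fit(c,L,u([(436,152),(713,188),(697,328),(420,290)]),[500,-84,1.45]);print(l,e.round(2),rel(g,l))
# board+cheek consistent fit: cheek outer/inner end corners & stop
print((proj(c,place(g,[[50,-63,118],[50,63,118],[200,-63,118],[200,63,118],[50,-51,18],[50,51,18]]))-[168,138])*4)
o=r.get_obs();print(to(-260,0,55,-1.571,o))
E
```

```text
[497.60540654 -84.26951397   1.45264875] [[ 0.54  0.23]
 [-0.39  0.16]
 [-0.17 -0.31]
 [ 0.03 -0.05]] [-1.30188014e+02 -1.52393818e+00  3.47922432e-03]
[[315.60578246 105.92522776]
 [288.67074525 291.01455007]
 [ 96.34501665  76.63380204]
 [ 66.2955472  260.37344387]
 [320.4735447  148.28974994]
 [300.75292439 284.63231261]]
(array([ 480.34300847, -212.93762902,   55.        ]), array([  3.7, -29.2, 141.1]), array([-0.   ,  0.007,  0.002]))
```

Request:
apply_moves(increments=[{"xyz":[4,-10,40],"twist":[0,0.007,0.002],"claw":0.5},{"xyz":[4,-20,90],"twist":[0,0.007,0.002],"claw":0.5},{"xyz":[4,-25,130],"twist":[0,0.007,0.002],"claw":0.5},{"xyz":[4,-29,141],"twist":[0,0.007,0.002],"claw":0.5},{"xyz":[4,-36,141],"twist":[0,0.007,0.002],"claw":0.5},{"xyz":[4,-43,142],"twist":[0,0.007,0.002],"claw":0.5},{"xyz":[4,-48,142],"twist":[0,0.007,0.002],"claw":0.5},{"xyz":[4,-53,142],"twist":[0,0.007,0.002],"claw":0.5},{"xyz":[4,-58,142],"twist":[0,0.007,0.002],"claw":0.5},{"xyz":[4,-63,142],"twist":[0,0.007,0.002],"claw":0.5}])

```text
time_s: 6.95
tcp_pos: [485.7, -182.7, 56.0]
ee_rot: [3.132, -0.193, 0.007]
ft_force: [-0.6, -6.5, 3.1]
finger_gap: 0.502
```

```bash
python3 - <<'E'
from h import *;from workcell import r
o=r.get_obs();print(where(o))
print(to(-172,-1,55,-1.571,o))
E
```

```text
('guide xy', array([-229.3,   -1.7]), 'z', np.float64(56.0), 'ang', np.float64(-1.572), 'F', array([-0.6, -6.5,  3.1]), 't', 6.95)
(array([ 492.01240991, -125.70904958,   55.        ]), array([ -0.8, -57.3,   0.8]), array([ 0.004, -0.004, -0.001]))
```

Contact is made (6.5 N). I'll push until the front is just short of the mouth.

Request:
apply_moves(increments=[{"xyz":[-0.5,-6,1],"twist":[0,0,0],"claw":0.5},{"xyz":[-0.5,-12,1],"twist":[0,0,0],"claw":0.5},{"xyz":[-0.5,-18,1],"twist":[0,0,0],"claw":0.5},{"xyz":[-0.5,-24,2],"twist":[0,0,0],"claw":0.5},{"xyz":[-0.5,-30,2],"twist":[0,0,0],"claw":0.5},{"xyz":[-0.5,-36,2],"twist":[0,0,0],"claw":0.5},{"xyz":[-0.5,-42,2],"twist":[0,0,0],"claw":0.5},{"xyz":[-0.5,-48,2],"twist":[0,0,0],"claw":0.5},{"xyz":[-0.5,-54,2],"twist":[0,0,0],"claw":0.5},{"xyz":[-0.5,-58,2],"twist":[0,0,0],"claw":0.5}])

```text
time_s: 7.95
tcp_pos: [493.8, -128.4, 55.8]
ee_rot: [3.128, -0.196, 0.013]
ft_force: [-0.8, -8.0, 6.3]
finger_gap: 0.499
```

```bash
python3 - <<'E'
from h import *;from workcell import r
o=r.get_obs();print(where(o))
c=r.camera('top');import pickle;pickle.dump(c,open('c2.pkl','wb'))
cv2.imwrite('pics/t3.png',cv2.resize(c['pixels'][150:235,178:308],None,fx=6,fy=6,interpolation=cv2.INTER_CUBIC))
E
```

```text
('guide xy', array([-174.4,   -3.1]), 'z', np.float64(55.8), 'ang', np.float64(-1.574), 'F', array([-0.8, -8. ,  6.3]), 't', 7.95)
```

View pics/t3.png

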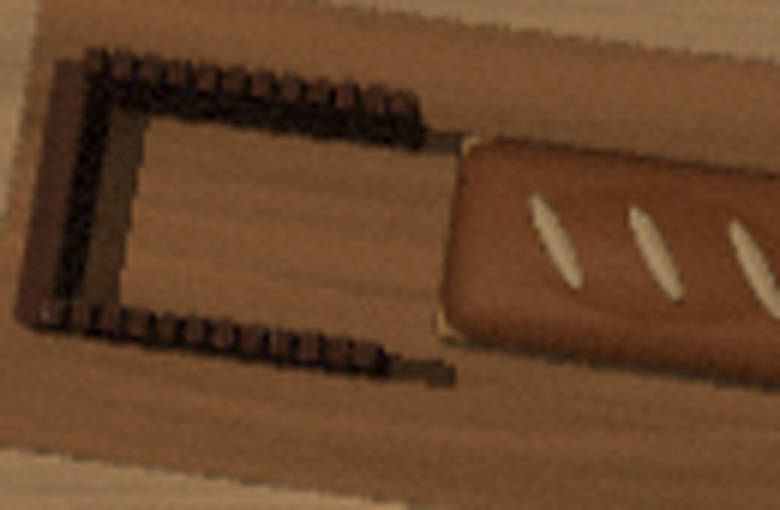

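The loaf front is at crop (450,240) with corners at about (462,138) and (438,337). The far cheek's outer top edge runs (92,50)-(420,93), and the near cheek's inner top edge runs (50,303)-(385,346).

```bash
python3 - <<'E'
from h import *;import pickle
c=pickle.load(open('c2.pkl','rb'));g=np.load('g.npy')
u=lambda P:np.array(P)/6.+[178-.417,150-.417]
G,e=fit(c,[[50,-63,118],[200,-63,118],[50,51,118],[200,51,118]],u([(420,93),(92,50),(385,346),(50,303)]),g);print(G,e.round(2),rel(g,G))
L=[[95,-48,83],[95,48,83]]
px=u([(462,138),(438,337)]); lines=u([(780,180),(780,386)])
def f(p):
    q=proj(c,place(p,[[95,-48,83],[95,48,83],[-40,-48,83],[-40,48,83]])); r=(q[:2]-px).ravel()
    ex=[]
    for i in(0,1):
        d=q[2+i]-q[i]; w=lines[i]-q[i]; ex.append((d[0]*w[1]-d[1]*w[0])/np.hypot(*d))
    return np.r_[r,ex]
s=least_squares(f,[505,-30,1.45],x_scale=[10,10,.1]);print(s.x,s.fun.round(2),rel(g,s.x),rel(G,s.x))
E
```

```text
[509.90611489  42.91662112   1.45350739] [[ 0.02  0.2 ]
 [-0.19  0.27]
 [-0.04 -0.11]
 [ 0.21 -0.34]] [-2.44904667  1.69735485  0.00433786]
[506.8554531  -22.36502126   1.45121182] [ 0.38 -0.36 -0.41  0.57  0.4  -0.17] [-6.76185539e+01 -3.19495527e+00  2.04229309e-03] [-6.51901162e+01 -4.60956863e+00 -2.29556920e-03]
```

The loaf sits about 4 mm too far to -y relative to the cheeks, which is more than the 3 mm clearance. I'll give it one more side nudge before feeding. First I back off, lift and turn.

```bash
python3 - <<'E'
from h import *;from workcell import r
o=r.get_obs();print(where(o))
print(to(-200,-3,56,-1.571,o),to(-200,-3,210,-1.571,o),to(-66,-105,205,0.004,o))
E
```

```text
('guide xy', array([-173.7,   -3.1]), 'z', np.float64(55.8), 'ang', np.float64(-1.574), 'F', array([-1.4, -7.9,  6. ]), 't', 8.0)
(array([ 490.60047497, -153.74485597,   56.        ]), array([-0. , 26.3, -0. ]), array([ 0.007, -0.009, -0.003])) (array([ 490.60047497, -153.74485597,  210.        ]), array([   1.3,   27.3, -154. ]), array([ 0.007, -0.009, -0.003])) (array([608.1047952 , -33.11013987, 205.        ]), array([ 102.9, -107. , -149. ]), array([ 0.012, -0.002, -1.578]))
```

Request:
apply_moves(increments=[{"xyz":[0,15,0],"twist":[0,0,0],"claw":0.5},{"xyz":[0,26,0],"twist":[0,0,0],"claw":0.5},{"xyz":[0,26,-50],"twist":[0,0,0],"claw":0.5},{"xyz":[0,26,-100],"twist":[0,0,0],"claw":0.6},{"xyz":[0,26,-149],"twist":[0,0,0],"claw":0.8},{"xyz":[103,-107,-149],"twist":[0.012,-0.002,-1.578],"claw":1},{"xyz":[103,-107,-149],"twist":[0.012,-0.002,-1.578],"claw":1},{"xyz":[103,-107,-149],"twist":[0.012,-0.002,-1.578],"claw":1},{"xyz":[103,-107,-149],"twist":[0.012,-0.002,-1.578],"claw":1},{"xyz":[103,-107,-149],"twist":[0.012,-0.002,-1.578],"claw":1},{"xyz":[103,-107,-149],"twist":[0.012,-0.002,-1.578],"claw":1},{"xyz":[103,-107,-149],"twist":[0.012,-0.002,-1.578],"claw":1},{"xyz":[103,-107,-149],"twist":[0.012,-0.002,-1.578],"claw":1},{"xyz":[103,-107,-149],"twist":[0.012,-0.002,-1.578],"claw":1},{"xyz":[103,-107,-149],"twist":[0.012,-0.002,-1.578],"claw":1},{"xyz":[103,-107,-149],"twist":[0.012,-0.002,-1.578],"claw":1},{"xyz":[103,-107,-149],"twist":[0.012,-0.002,-1.578],"claw":1},{"xyz":[103,-107,-149],"twist":[0.012,-0.002,-1.578],"claw":1}])

```text
time_s: 9.8
tcp_pos: [608.1, -32.9, 205.0]
ee_rot: [-2.35, -2.085, 0.0]
ft_force: [-0.5, 0.4, 0.8]
finger_gap: 1.001
```

```bash
python3 - <<'E'
from h import *;from workcell import r
o=r.get_obs();print(where(o),o['joints'].round(2))
print(to(-70,-98,56,0.004,o),to(-70,-66,56,0.004,o))
E
```

```text
('guide xy', array([ -65.8, -105. ]), 'z', np.float64(205.0), 'ang', np.float64(0.002), 'F', array([-0.5,  0.4,  0.8]), 't', 9.8) [-0.38  0.25  0.46  1.6  -0.12  1.32  1.55]
(array([600.67119859, -36.23130015,  56.        ]), array([ -4.2,  -6.9, 149. ]), array([-0.001, -0.   , -0.002])) (array([568.9075962 , -32.34883147,  56.        ]), array([ -4.1, -38.9, 149. ]), array([-0.001, -0.   , -0.002]))
```

Request:
apply_moves(increments=[{"xyz":[-2,0,50],"twist":[0,0,0],"claw":1},{"xyz":[-4,-3,100],"twist":[0,0,0],"claw":1},{"xyz":[-4,-7,135],"twist":[0,0,0],"claw":1},{"xyz":[-4,-10,149],"twist":[0,0,0],"claw":1},{"xyz":[-4,-18,149],"twist":[0,0,0],"claw":1},{"xyz":[-4,-26,149],"twist":[0,0,0],"claw":1},{"xyz":[-4,-32,149],"twist":[0,0,0],"claw":1},{"xyz":[-4,-36,149],"twist":[0,0,0],"claw":1},{"xyz":[-4,-39,149],"twist":[0,0,0],"claw":1},{"xyz":[-4,-41,149],"twist":[0,0,0],"claw":1},{"xyz":[-4,-41,149],"twist":[0,0,0],"claw":1}])

```text
time_s: 10.9
tcp_pos: [568.1, -31.9, 57.1]
ee_rot: [2.349, 2.084, 0.004]
ft_force: [2.3, 0.6, 1.4]
finger_gap: 0.999
```

```bash
python3 - <<'E'
from h import *;from workcell import r
o=r.get_obs();print(where(o))
print(to(-70,-61,56,0.004,o))
E
```

```text
('guide xy', array([-69.6, -65.2]), 'z', np.float64(57.1), 'ang', np.float64(0.002), 'F', array([2.3, 0.6, 1.4]), 't', 10.9)
(array([563.94453332, -31.74219574,  56.        ]), array([-0.4, -4.2,  1. ]), array([ 0.003, -0.001, -0.002]))
```

Request:
apply_moves(increments=[{"xyz":[0,-2,1],"twist":[0.003,0,0],"claw":1},{"xyz":[0,-4,1],"twist":[0.003,0,0],"claw":1},{"xyz":[0,-5,1],"twist":[0.003,0,0],"claw":1},{"xyz":[0,-6,1],"twist":[0.003,0,0],"claw":1},{"xyz":[0,-7,1],"twist":[0.003,0,0],"claw":1},{"xyz":[0,-7,1],"twist":[0.003,0,0],"claw":1}])

```text
time_s: 11.5
tcp_pos: [563.4, -31.3, 57.0]
ee_rot: [2.348, 2.083, 0.006]
ft_force: [5.4, -1.2, 2.5]
finger_gap: 0.998
```

```bash
python3 - <<'E'
from h import *;from workcell import r
o=r.get_obs();print(where(o))
E
```

```text
('guide xy', array([-69.6, -60.4]), 'z', np.float64(57.0), 'ang', np.float64(0.002), 'F', array([ 5.4, -1.2,  2.5]), 't', 11.5)
```

Pushed to -60.4, about 4.7 mm. Now I back off, lift and return behind the loaf.

Request:
apply_moves(increments=[{"xyz":[0,20,0],"twist":[0,0,0],"claw":1},{"xyz":[0,38,0],"twist":[0,0,0],"claw":1},{"xyz":[0,38,-50],"twist":[0,0,0],"claw":1},{"xyz":[0,38,-100],"twist":[0,0,0],"claw":1},{"xyz":[0,38,-145],"twist":[0,0,0],"claw":0.8},{"xyz":[-150,-62,-145],"twist":[0,0,1.57],"claw":0.5},{"xyz":[-150,-62,-145],"twist":[0,0,1.57],"claw":0.5},{"xyz":[-150,-62,-145],"twist":[0,0,1.57],"claw":0.5},{"xyz":[-150,-62,-145],"twist":[0,0,1.57],"claw":0.5},{"xyz":[-150,-62,-145],"twist":[0,0,1.57],"claw":0.5},{"xyz":[-150,-62,-145],"twist":[0,0,1.57],"claw":0.5},{"xyz":[-150,-62,-145],"twist":[0,0,1.57],"claw":0.5},{"xyz":[-150,-62,-145],"twist":[0,0,1.57],"claw":0.5},{"xyz":[-150,-62,-145],"twist":[0,0,1.57],"claw":0.5},{"xyz":[-150,-62,-145],"twist":[0,0,1.57],"claw":0.5},{"xyz":[-150,-62,-145],"twist":[0,0,1.57],"claw":0.5},{"xyz":[-150,-62,-145],"twist":[0,0,1.57],"claw":0.5},{"xyz":[-150,-62,-145],"twist":[0,0,1.57],"claw":0.5}])

```text
time_s: 13.3
tcp_pos: [482.8, -172.8, 201.1]
ee_rot: [-3.135, 0.183, -0.004]
ft_force: [0.6, 0.4, 0.0]
finger_gap: 0.497
```

```bash
python3 - <<'E'
from h import *;from workcell import r
o=r.get_obs();print(where(o))
print(to(-195,1.5,56,-1.567,o))
c=r.camera('top');import pickle;pickle.dump(c,open('c3.pkl','wb'))
cv2.imwrite('pics/t4.png',cv2.resize(c['pixels'][150:235,178:308],None,fx=6,fy=6,interpolation=cv2.INTER_CUBIC))
E
```

```text
('guide xy', array([-219.8,    2.5]), 'z', np.float64(201.1), 'ang', np.float64(-1.566), 'F', array([0.6, 0.4, 0. ]), 't', 13.3)
(array([ 486.74035411, -148.23582094,   56.        ]), array([  0.7, -24.7, 145.2]), array([-0.001, -0.003,  0.001]))
```

View pics/t4.png

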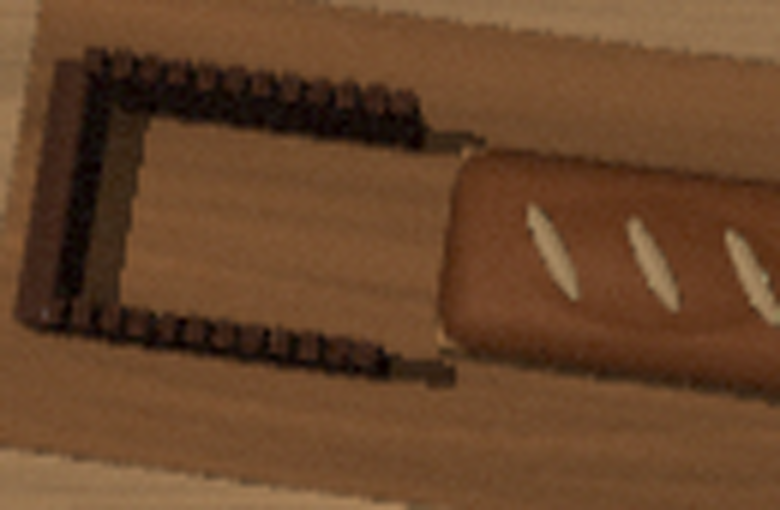

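The loaf moved about 5 mm (corners now (462,149) and (440,347)) and is centred on the gap. Now I'll feed it in.

Request:
apply_moves(increments=[{"xyz":[0.7,0,50],"twist":[0,0,0],"claw":0.5},{"xyz":[0.7,-5,100],"twist":[0,0,0],"claw":0.5},{"xyz":[0.7,-15,135],"twist":[0,0,0],"claw":0.5},{"xyz":[0.7,-22,145],"twist":[0,0,0],"claw":0.5},{"xyz":[0.7,-30,145],"twist":[0,0,0],"claw":0.5},{"xyz":[0.7,-38,146],"twist":[0,0,0],"claw":0.5},{"xyz":[0.7,-45,146],"twist":[0,0,0],"claw":0.5},{"xyz":[0.7,-51,146],"twist":[0,0,0],"claw":0.5},{"xyz":[0.7,-57,146],"twist":[0,0,0],"claw":0.5},{"xyz":[0.7,-63,146],"twist":[0,0,0],"claw":0.5},{"xyz":[0.7,-69,146],"twist":[0,0,0],"claw":0.5},{"xyz":[0.7,-75,146],"twist":[0,0,0],"claw":0.5},{"xyz":[0.7,-81,146],"twist":[0,0,0],"claw":0.5},{"xyz":[0.7,-87,146],"twist":[0,0,0],"claw":0.5}])

```text
time_s: 14.75
tcp_pos: [495.5, -89.3, 57.3]
ee_rot: [3.134, -0.187, 0.011]
ft_force: [-0.2, -7.3, 4.0]
finger_gap: 0.502
```

```bash
python3 - <<'E'
from h import *;from workcell import r
o=r.get_obs();print(where(o))
print(to(-50,1.5,56,-1.567,o))
c=r.camera('top');import pickle;pickle.dump(c,open('c3.pkl','wb'))
cv2.imwrite('pics/t5.png',cv2.resize(c['pixels'][150:235,178:308],None,fx=6,fy=6,interpolation=cv2.INTER_CUBIC))
E
```

```text
('guide xy', array([-135.5,   -0. ]), 'z', np.float64(57.3), 'ang', np.float64(-1.568), 'F', array([-0.2, -7.3,  4. ]), 't', 14.75)
(array([504.33279033,  -4.3069976 ,  56.        ]), array([ -1.3, -85.5,   1.2]), array([ 0.002, -0.007, -0.001]))
```

View pics/t5.png

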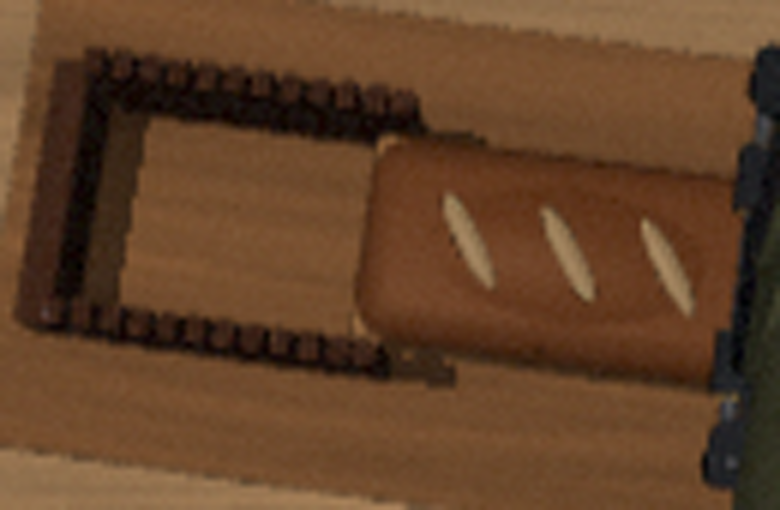

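The front end is between the cheeks (front corners (378,140) and (358,330)) and the force is still only 7 N. I'll continue.

Request:
apply_moves(increments=[{"xyz":[-1,-6,1],"twist":[0,-0.005,0],"claw":0.5},{"xyz":[-1,-12,1],"twist":[0,-0.005,0],"claw":0.5},{"xyz":[-1,-18,2],"twist":[0,-0.005,0],"claw":0.5},{"xyz":[-1,-24,2],"twist":[0,-0.005,0],"claw":0.5},{"xyz":[-1,-30,2],"twist":[0,-0.005,0],"claw":0.5},{"xyz":[-1,-37,2],"twist":[0,-0.005,0],"claw":0.5},{"xyz":[-1,-44,2],"twist":[0,-0.005,0],"claw":0.5},{"xyz":[-1,-51,2],"twist":[0,-0.005,0],"claw":0.5},{"xyz":[-1,-58,2],"twist":[0,-0.005,0],"claw":0.5},{"xyz":[-1,-65,2],"twist":[0,-0.005,0],"claw":0.5},{"xyz":[-1,-72,2],"twist":[0,-0.005,0],"claw":0.5},{"xyz":[-1,-79,2],"twist":[0,-0.005,0],"claw":0.5},{"xyz":[-1,-86,2],"twist":[0,-0.005,0],"claw":0.5},{"xyz":[-1,-93,2],"twist":[0,-0.005,0],"claw":0.5},{"xyz":[-1,-100,2],"twist":[0,-0.005,0],"claw":0.5}])

```text
time_s: 16.3
tcp_pos: [507.9, 8.6, 57.1]
ee_rot: [3.132, -0.188, 0.007]
ft_force: [-1.4, -8.6, 6.7]
finger_gap: 0.497
```

```bash
python3 - <<'E'
from h import *;from workcell import r
o=r.get_obs();print(where(o))
print(to(1,1.5,56,-1.567,o))
E
```

```text
('guide xy', array([-36.8,  -0.4]), 'z', np.float64(57.1), 'ang', np.float64(-1.569), 'F', array([-1.4, -8.6,  6.7]), 't', 16.3)
(array([510.52047479,  46.31624372,  56.        ]), array([ -1.9, -37.8,   0.9]), array([ 0.004, -0.005, -0.002]))
```

Request:
apply_moves(increments=[{"xyz":[-1,-6,0],"twist":[0,0,0],"claw":0.5},{"xyz":[-1,-12,0],"twist":[0,0,0],"claw":0.5},{"xyz":[-1,-18,0],"twist":[0,0,0],"claw":0.5},{"xyz":[-1,-23,0],"twist":[0,0,0],"claw":0.5},{"xyz":[-1,-27,0],"twist":[0,0,0],"claw":0.5},{"xyz":[-1,-31,0],"twist":[0,0,0],"claw":0.5},{"xyz":[-1,-34,0],"twist":[0,0,0],"claw":0.5},{"xyz":[-1,-37,0],"twist":[0,0,0],"claw":0.5},{"xyz":[-1,-39,0],"twist":[0,0,0],"claw":0.5}])

```text
time_s: 17.2
tcp_pos: [511.7, 46.6, 57.4]
ee_rot: [3.131, -0.188, 0.008]
ft_force: [-0.9, -6.8, 2.7]
finger_gap: 0.501
```

```bash
python3 - <<'E'
from h import *;from workcell import r
o=r.get_obs();print(where(o))
E
```

```text
('guide xy', array([1.4, 0.3]), 'z', np.float64(57.4), 'ang', np.float64(-1.569), 'F', array([-0.9, -6.8,  2.7]), 't', 17.2)
```

Request:
apply_moves(increments=[{"xyz":[0,-2,0],"twist":[0,0,0],"claw":0.5},{"xyz":[0,-4,0],"twist":[0,0,0],"claw":0.5},{"xyz":[0,-5,0],"twist":[0,0,0],"claw":0.5},{"xyz":[0,-6,0],"twist":[0,0,0],"claw":0.5},{"xyz":[0,-7,0],"twist":[0,0,0],"claw":0.5}])

```text
time_s: 17.7
tcp_pos: [511.6, 47.7, 57.5]
ee_rot: [3.123, -0.191, 0.004]
ft_force: [-5.0, -18.4, 5.2]
finger_gap: 0.501
```

```bash
python3 - <<'E'
from h import *;from workcell import r
o=r.get_obs();print(where(o))
E
```

```text
('guide xy', array([2.5, 0.6]), 'z', np.float64(57.5), 'ang', np.float64(-1.572), 'F', array([ -5. , -18.4,   5.2]), 't', 17.7)
```

The force rose to 18 N with only 1 mm of travel, so the loaf is against the stop. I'll draw back, lift clear and look.

Request:
apply_moves(increments=[{"xyz":[0,3,0],"twist":[0,0,0],"claw":0.5},{"xyz":[0,20,0],"twist":[0,0,0],"claw":0.5},{"xyz":[0,50,0],"twist":[0,0,0],"claw":0.5},{"xyz":[0,80,-30],"twist":[0,0,0],"claw":0.5},{"xyz":[0,110,-70],"twist":[0,0,0],"claw":0.5},{"xyz":[0,140,-110],"twist":[0,0,0],"claw":0.5},{"xyz":[0,170,-140],"twist":[0,0,0],"claw":0.5},{"xyz":[0,200,-150],"twist":[0,0,0],"claw":0.5},{"xyz":[0,200,-150],"twist":[0,0,0],"claw":0.5},{"xyz":[0,200,-150],"twist":[0,0,0],"claw":0.5}])

```text
time_s: 18.7
tcp_pos: [487.4, -147.7, 210.4]
ee_rot: [3.125, -0.191, 0.007]
ft_force: [0.2, 0.6, -0.1]
finger_gap: 0.498
```

```bash
python3 - <<'E'
from h import *;from workcell import r
o=r.get_obs();print(where(o))
c=r.camera('top');import pickle;pickle.dump(c,open('c4.pkl','wb'))
a=cv2.resize(c['pixels'][105:235,145:345],None,fx=4,fy=4,interpolation=cv2.INTER_CUBIC)
cv2.imwrite('pics/t6.png',a)
E
```

```text
('guide xy', array([-194.4,    0.9]), 'z', np.float64(210.4), 'ang', np.float64(-1.572), 'F', array([ 0.2,  0.6, -0.1]), 't', 18.7)
```

View pics/t6.png

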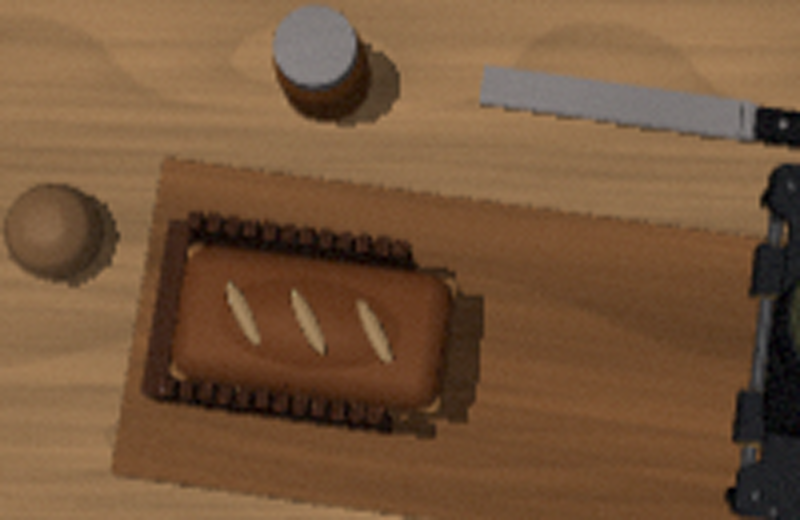

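The loaf is between the cheeks against the stop block, with its rear corners at (456,282) and (437,412). The jar, roll and knife look undisturbed. A numeric check follows.

```bash
python3 - <<'E'
from h import *;import pickle
c=pickle.load(open('c4.pkl','rb'));c0=pickle.load(open('c0.pkl','rb'))['top'];G=np.array([509.906,42.917,1.45351])
u=lambda P:np.array(P)/4.+[145-.375,105-.375]
L=[[95,-48,83],[-95,-48,83],[-95,48,83],[95,48,83]]
l,e=fit(c,L,u([(190,243),(456,282),(437,412),(168,376)]),[510,80,1.45]);print(e.round(2),rel(G,l))
for n,s in dict(jar=(105,140,210,245),roll=(148,180,144,176),knife=(118,148,262,332)).items():
    a=[k['pixels'][s[0]:s[1],s[2]:s[3]].mean(2).astype(np.float32) for k in(c0,c)]
    print(n,cv2.phaseCorrelate(*a))
E
```

```text
[[-0.28 -0.34]
 [ 0.46 -0.78]
 [ 0.25  0.85]
 [-0.44  0.23]] [ 1.12927905e+02 -1.19671874e+00 -8.43654629e-03]
jar ((-0.11472020629451052, -0.0616485290738531), 0.9651096396976047)
roll ((0.0820957663719799, 0.009394845331614832), 0.9358837679028511)
knife ((0.08590586229915687, 0.08087874635358361), 0.966607399781545)
```

The loaf measures home (x about 113 against a nominal 110, within camera error; y -1.2; yaw -0.008), and the bystanders have not moved. Handing in.

```bash
python3 -c "
from workcell import r
print(r.hand_in())"
```

```text
the job is handed in; nothing more can be done
None
```

I squared and centred the middle-sized loaf with two side pushes, then pushed it from behind into the guide with the outside of the fingers. I drew the hand clear and handed the job in at about 19 s of the 64 s limit; no verdict is reported.

- **Against the stop:** in the last push the force rose from 7 N to 18 N over about 1 mm of travel.
- **Final position:** the last top picture put the loaf at x about 113 mm, y −1.2 mm and yaw −0.008 rad in the guide's frame. The x reading is 3 mm past the possible 110 mm, which I put down to camera and fit error.
- **Other objects:** the jar, roll and knife showed no movement in the top view (shift of about 0.1 pixel, under 0.5 mm).
- **Hand:** it was about 180 mm behind the loaf and reading under 1 N.
- **Disagreement:** the guide's position from the board corners and from the cheek tops differed by about 2–3 mm. I used the cheek tops to centre the loaf.
- **Not measured:** I did not measure the loaf's height or tilt directly. It looked flat in every picture.

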